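# Index a swing-out rotor and park one of its buckets

## Robot

A 7-joint arm with a two-finger parallel gripper is mounted at the origin on a cart in front of the work surface, level with it; the furniture and walls round the work are solid. World frame = base frame: x ahead of the robot, y to its left, z up, the work surface at z = 0. Lengths are in mm, angles in rad, forces in N, time in s.
With the tool pointing down it reaches from about 400 to 875 mm from the base axis. Payload 4.4 kg.
Tool frame: the origin (TCP) lies on the centre line of the jaws, within the pads' length; the fingertips stand 11 mm ahead of it and the grasp point (between the pads) lies 8 mm behind it (ctrl.tips_ahead is the distance from the TCP to the fingertips, in mm); z points along the fingers, y is the line along which they close (so a half turn about z gives the same grasp; the last joint's range is limited). The gripper opens to 85 mm and grips with 20 to 120 N. Pads are 22 mm wide; open, the fingers measure 114 mm over their backs; the gripper's body (76 mm by 85 mm) begins 54 mm behind the grasp point. The pads swing forward as they close: fully open they stand 13 mm farther back than shut.
Start: joints at [1.087, 0.628, 0.038, 1.517, -0.027, 0.996, -0.02], TCP at [263.766, -594.092, 242.313] pointing down, gripper open.
Joint ranges: [-3.06, 3.06], [-0.37, 2.12], [-1.25, 1.32], [0.18, 2.47], [-1.1, 4.24], [0.23, 1.98], [-2.94, 2.94]. Speed limits (rad/s): [2.57, 2.57, 3.14, 3.14, 3.14, 3.14, 3.14].

## Interface

Orientations are given as [roll, pitch, yaw] about the fixed x, y, z axes, in that order (R = Rz(yaw) Ry(pitch) Rx(roll)).
In Python, from cell import ctrl, eyes, job gives the robot as it stands. The module is installed in compiled form; this text tells all that it offers.
- The arm moves only by the tool carry_out, never from a script. Its argument "moves" is a list of rows, each an object of numbers: "tx", "ty", "tz": the shift along the tool's x, y, z as a fraction of full scale; "twist": the turn about the tool's z as a fraction of full scale; "fingers": the opening, from 0 (shut) to 1 (fully open). In form: [{"tx": .., "ty": .., "tz": .., "twist": .., "fingers": ..}, ...]. A call has 1 to 12 rows; each row shifts and turns the commanded pose from where the row before left it, along the tool's axes as they then stand; what a row does not reach is not made up. Full scale, the value 1, is 0.3 m for a shift and pi rad for a turn. A row lasts 1/8 s, in which the tool goes at most 62.5 mm and 10.7 degrees, less where a joint would pass 70% of its speed; a pose out of reach is approached as far as the arm can. A call with a number of a shift or a turn outside -1 to 1 is refused whole. A call with a gripper value outside its range is refused whole. The fingers move at their own pace and stop on an object; the grip force is fixed at half the most. Time passes only in rows, so rows that do not move let the fingers close. It gives the time, the measured TCP pose, the force, the opening and the grip force at its end, in the units of the state.
- ctrl.read_state(): the state, without advancing time (a new reading comes with each control period).
- eyes.get_image(name): name is "scene" or "top" or "wrist"; returns a dict with "color" (384x512x3 uint8, blue, green, red), "fovy" (degrees; the focal length in pixels is half the picture's height over the tangent of half this angle, whatever the lens; pixels are square), "cx", "cy" (the principal point, pixels), "k1" (the pictures are not rectified: a ray, as slopes to the right and down, at radius r is drawn at 1 + k1 r^2 times it, then the intrinsics apply), "world_from_camera" (4x4, takes a point from camera to world coordinates). Camera axes: x right, y up, looking along -z (the intrinsics and any distortion apply to the point x, -y, -z); pixel columns grow to the right and rows downward; lengths in mm; the calibration is good to about 2 mm. A picture is of the moment at which its call begins. There is no depth.
- job.finish_job(): hands the job in; it is judged then, once.
The state is a dict: "clock": time; "qpos": joint angles; "qd": joint speeds; "tau": joint torques, N m; "eef_pos": TCP position; "tool_rot": TCP orientation; "force": force on the tool from outside, world axes, zero at the start; "torque": the same for the moment, N m; "width": finger opening in mm; "gripper_force": force on a finger pad.
Only numpy, scipy, OpenCV 4.12 (cv2) and the standard library are available. Lean on these libraries where they do the work, as an engineer would, in place of code of your own. Each camera call takes 0.05 s, during which the arm holds its last target. There are 200 camera calls.

## Task

Turn the rotor by its black centre knob until one of the two hanging buckets (whichever you like) clicks into the detent in the middle of the guard's gap. Then lift that bucket straight up off its pivots without letting it swing or catch, carry it upright, and hang it by its two pins in the slots of the empty parking cradle. Leave the rotor in its detent with the other bucket still hanging in it, and leave the flask and the dishes alone.

Things in the scene. Friction and masses are not known exactly. Their poses are not given: they have to be found in the camera images.
- stand: fixed rotor stand, grey foot disc 292 mm across; origin at the centre of its underside on the bench, z = rotor axis. White C-shaped guard plate above the rotor, top at z = 150 mm, 5 mm thick, radius 57 to 135 mm, on four thin posts; its gap spans 50 degrees either side of the stand's -x, which points roughly at the robot
- rotor: aluminium rotor, turns about the stand's z, stays where left; origin on the axis, 85 mm above the bench (pin height). Two 7 mm side plates along its x, at y = +-27 mm, with slots at x = +-95 mm. Detents: its x parallel to the stand's x (+x on +x: bucket_a in the gap; reversed: bucket_b). Starts 0.65-2.49 rad counter-clockwise from the bucket_a detent; bucket_b's is at 3.14
- knob (a point): on the rotor axis at grip height, 158 mm above the bench: black bar knob 44 mm long along the rotor's x, 20 mm thick, from 28 mm below to 14 mm above this point. The hub's top is 43 mm below it. Turning takes 0.03 N m, about 0.25 over a detent rib, whose sprung ball pulls the rotor home from within 0.09 rad
- station (a point): fixed point in the middle of the guard's gap, 95 mm from the axis, 85 mm above the bench: where the pin-axis midpoint of a bucket is when the rotor is in its detent
- seat_a (a point): rotor's place for bucket_a: midpoint between its two slots, at pin-axis height, turns with the rotor (its x = -95 mm). Slots open upward, 10 mm wide, flared mouth, floor 4 mm under the pin axis, tops about 15 mm above it
- seat_b (a point): the same for bucket_b (rotor x = +95 mm)
- bucket_a: swing bucket hung by two pins, 0.18-0.31 kg; origin on the pin axis midway, y = pins, z up. Metal body 42x42 mm, z -58 to +12; grey cap 45x42 to +18; square grip post 18x18 mm (sides along x, y) from +18 to +52, gripped across either pair of sides. Pins 8 mm diameter, 13 mm heads at |y| 33-37. Half-turn symmetric. 
- bucket_b: swing bucket hung by two pins, 0.18-0.31 kg; origin on the pin axis midway, y = pins, z up. Metal body 42x42 mm, z -58 to +12; grey cap 45x42 to +18; square grip post 18x18 mm (sides along x, y) from +18 to +52, gripped across either pair of sides. Pins 8 mm diameter, 13 mm heads at |y| 33-37. Half-turn symmetric. Opposite bucket_a
- cradle: fixed empty parking cradle, grey foot 76 x 92 x 10 mm; origin at the centre of its underside on the bench. Two aluminium uprights 5 mm thick at y = +-27 mm, each with an upward-open slot like the rotor's (10 mm wide, mouth flared to about 23 mm at 16 mm over the seat)
- cradle_seat (a point): midpoint between the cradle's two slots, 90 mm above the bench, at the height of the pin axis of a bucket that hangs home; y = pin axis. The pins may go in either way round
- flask: loose clear conical flask with stopper, 80 mm across, 145 mm tall, origin under its centre; bystander
- dishes: loose taped stack of culture dishes, 97 mm across, 77 mm tall, origin under its centre; bystander
- dish: loose single culture dish, 93 mm across, 15 mm tall, origin under its centre; bystander

How it is judged (in metres and radians):
On the way, in this order (a step that is already met when the one before it is completed fails the run):
1. a bucket's place on the rotor stands in the detent in the middle of the gap (within 8 mm), its bucket hanging in it (((horizontal distance between seat_a and station below 0.008 m and distance between bucket_a and seat_a below 0.01 m) or (horizontal distance between seat_b and station below 0.008 m and distance between bucket_b and seat_b below 0.01 m))), for 0.2 s.
2. that bucket is lifted straight up at least 25 mm off its seat, within 35 mm of the middle of the gap and tilted less than 0.25 rad (((z of bucket_a in the frame of station above 0.025 m and horizontal distance between bucket_a and station below 0.035 m and angle between bucket_a's own z axis and vertical below 0.25 rad) or (z of bucket_b in the frame of station above 0.025 m and horizontal distance between bucket_b and station below 0.035 m and angle between bucket_b's own z axis and vertical below 0.25 rad))), for 0.05 s.
At the end, for the whole second after the job is handed in: one bucket hangs at rest in the cradle: pin-axis midpoint within 7 mm of the seat, pins along the slots within 0.12 rad, tilt under 0.15 rad; its emptied place on the rotor within 10 mm of the gap's middle; the other bucket within 8 mm of its place on the rotor (((distance between bucket_a and cradle_seat below 0.007 m and angle between the y axis of bucket_a and the y axis of cradle, either way round below 0.12 rad and angle between bucket_a's own z axis and vertical below 0.15 rad and linear speed of bucket_a below 0.02 m/s and angular speed of bucket_a below 0.2 rad/s and distance between bucket_b and seat_b below 0.008 m and horizontal distance between seat_a and station below 0.01 m) or (distance between bucket_b and cradle_seat below 0.007 m and angle between the y axis of bucket_b and the y axis of cradle, either way round below 0.12 rad and angle between bucket_b's own z axis and vertical below 0.15 rad and linear speed of bucket_b below 0.02 m/s and angular speed of bucket_b below 0.2 rad/s and distance between bucket_a and seat_a below 0.008 m and horizontal distance between seat_b and station below 0.01 m))); the robot touches nothing.
It fails at once if a bucket swings or tips more than 0.6 rad (angle between any of bucket_a, bucket_b's own z axis and vertical above 0.6 rad).
It fails at once if a bucket is caught and wrenched against the rotor or the stand (over 40 N) (contact force between any of bucket_a, bucket_b and stand above 40 N or contact force between any of bucket_a, bucket_b and rotor above 40 N).
It fails at once if the flask, the dish stack or the dish is moved more than 30 mm or knocked over (distance of any of flask, dishes, dish from where it was at the start of the episode above 0.03 m or angle between any of flask, dishes, dish's own z axis and vertical above 0.4 rad).
It also fails if it takes over 58 s, if anything falls off the work surface, if the arm or the gripper's body presses on something with over 40 N, if the wrist force passes 120 N, or if a joint passes its speed limit or range.

## Working session

There is one attempt and no reset: what is moved stays moved. The work goes in short steps, Python scripts to look and compute and a tool call to move; the robot and the scene stay as the last step left them, time stands still between calls to the robot, and variables do not carry over. Pictures are saved under pics/ and viewed, at most 10 in all, crops included, and the job is handed in when it is done.

Besides the shell and the picture viewer there is one more tool, called after ">>>" as a command line: name --argument value ..., lists and objects as JSON in quotes. carry_out: Moves the arm, as the interface text tells. Its arguments: {"type":"object","properties":{"moves":{"type":"array","items":{"type":"object","properties":{"tx":{"type":"number","minimum":-1,"maximum":1},"ty":{"type":"number","minimum":-1,"maximum":1},"tz":{"type":"number","minimum":-1,"maximum":1},"twist":{"type":"number","minimum":-1,"maximum":1},"fingers":{"type":"number"}}}}},"required":["moves"]}

```bash
mkdir -p pics; cat > h.py <<'E'
import numpy as np, cv2
from cell import ctrl, eyes, job
def get(n):
    return eyes.get_image(n)
def ray(im,u,v):
    h=im["color"].shape[0]; f=h/2/np.tan(np.radians(im["fovy"])/2)
    xd=np.array([(u-im["cx"])/f,(v-im["cy"])/f]); x=xd.copy()
    for _ in range(30): x=xd/(1+im["k1"]*(x@x))
    T=np.array(im["world_from_camera"]); d=T[:3,:3]@np.array([x[0],-x[1],-1]); return T[:3,3],d
def onz(im,u,v,z):
    o,d=ray(im,u,v); return (o+d*(z-o[2])/d[2])
def proj(im,p):
    h=im["color"].shape[0]; f=h/2/np.tan(np.radians(im["fovy"])/2)
    T=np.array(im["world_from_camera"]); c=T[:3,:3].T@(np.array(p,float)-T[:3,3]); x=np.array([c[0],-c[1]])/-c[2]
    x=x*(1+im["k1"]*(x@x)); return x*f+[im["cx"],im["cy"]]
E
python3 - <<'E'
from h import *
import pickle
D={n:get(n) for n in("top","scene")}
pickle.dump(D,open("d0.pkl","wb"))
for n in D: cv2.imwrite(f"pics/{n}0.png",D[n]["color"]); print(n,D[n]["fovy"],D[n]["cx"],D[n]["cy"],D[n]["k1"],np.round(D[n]["world_from_camera"],3).tolist())
s=ctrl.read_state(); print(s["clock"],s["eef_pos"],s["tool_rot"],s["width"])
E
```

```text
top 46.02412766567744 255.48412578950283 198.36922696660278 -0.10537213558718059 [[0.021, 0.984, -0.175, 282.656], [-1.0, 0.019, -0.011, -9.579], [-0.008, 0.175, 0.985, 1303.089], [0.0, 0.0, 0.0, 1.0]]
scene 49.846576162244396 259.9798327611357 189.03535882520018 0.051563023510582555 [[0.446, 0.353, -0.823, -559.01], [-0.895, 0.188, -0.405, -528.144], [0.012, 0.917, 0.399, 655.536], [0.0, 0.0, 0.0, 1.0]]
0.1 [ 263.59147812 -593.57561536  241.48560763] [-3.13990043e+00  2.84895488e-06  4.17863724e-01] 85.386497653506
```

View pics/top0.png

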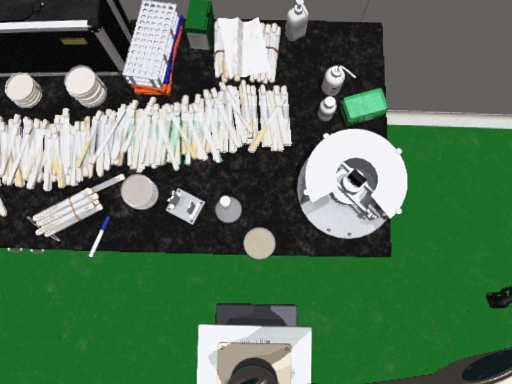

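View pics/scene0.png

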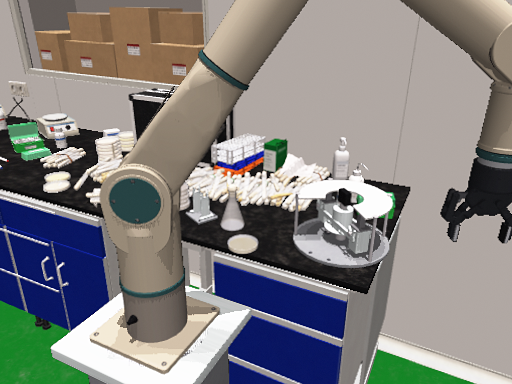

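Top view: the stand is at about (352,183), the cradle (185,205), the flask (228,208), the dish (259,243) and the stack (139,191). I'll enlarge the rotor and cradle.

```bash
python3 - <<'E'
from h import *
import pickle
D=pickle.load(open("d0.pkl","rb")); t=D["top"]; c=t["color"]
a=cv2.resize(c[120:245,290:415],(500,500),interpolation=cv2.INTER_CUBIC)
b=cv2.resize(c[180:230,155:205],(300,300),interpolation=cv2.INTER_CUBIC)
o=np.zeros((500,800,3),np.uint8);o[:,:500]=a;o[:300,500:]=b
cv2.imwrite("pics/crop0.png",o)
# foot rim / plate: white pixels circle fit
for p,z in(((352,183),150),((185,205),10),((185,205),90),((228,208),100),((259,243),10),((139,191),77)): print(p,z,onz(t,*p,z).round())
E
```

```text
(352, 183) 150 [ 533. -248.  150.]
(185, 205) 10 [488. 210.  10.]
(185, 205) 90 [476. 196.  90.]
(228, 208) 100 [468.  78. 100.]
(259, 243) 10 [383.  -8.  10.]
(139, 191) 77 [515. 330.  77.]
```

View pics/crop0.png

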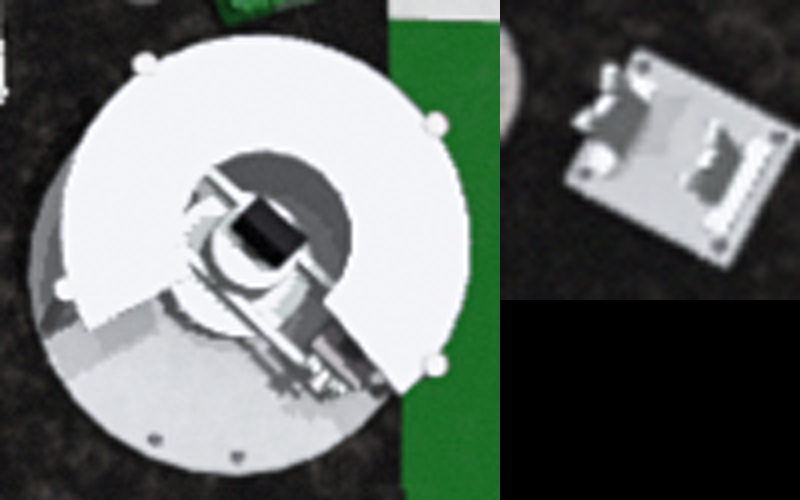

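```bash
cat > m.py <<'E'
from h import *
import pickle
from scipy.optimize import least_squares
D=pickle.load(open("d0.pkl","rb")); t=D["top"]; c=t["color"]
f=lambda x,y:(290+x/4-.375,120+y/4-.375)
w=(c.min(2)>225).astype(np.uint8); w[:120]=0; w[245:]=0; w[:,:290]=0; w[:,415:]=0
w=cv2.morphologyEx(w,cv2.MORPH_OPEN,np.ones((5,5),np.uint8))
cn=max(cv2.findContours(w,0,1)[0],key=cv2.contourArea)[:,0]
P=np.array([onz(t,*p,150)[:2] for p in cn])
c0=np.array([533,-248.])
for _ in range(3):
    r=np.hypot(*(P-c0).T); S=P[(r>126)&(r<140)]
    s=least_squares(lambda q:np.hypot(*(S-q).T)-134,c0,loss="soft_l1"); c0=s.x
print("centre",c0,len(S),np.abs(s.fun).mean())
C=[onz(t,*f(*p),150)[:2]-c0 for p in((175,290),(88,330),(330,305),(405,392))]
az=[np.degrees(np.arctan2(v[1],v[0]))%360 for v in C]; print("gap az",az,[np.hypot(*v) for v in C])
# foot dia check
# knob top: dark blob, corners at z=172
k=(c.max(2)<60).astype(np.uint8); k[:165]=0;k[190:]=0;k[:,:345]=0;k[:,370:]=0
n,l,st,ce=cv2.connectedComponentsWithStats(k); i=1+st[1:,4].argmax(); print(ce[i],st[i])
kc=max(cv2.findContours((l==i).astype(np.uint8),0,1)[0],key=cv2.contourArea)
Q=cv2.minAreaRect(kc)[1:]; print(Q)
print("axis at172 px",proj(t,[*c0,172]),"at130",proj(t,[*c0,130]))
e=[onz(t,*f(*p),100)[:2] for p in((190,265),(340,395))]; print("plate edge az",np.degrees(np.arctan2(*(e[1]-e[0])[::-1]))%360)
e=[onz(t,*f(*p),100)[:2] for p in((210,170),(320,275))]; print("plate edge az",np.degrees(np.arctan2(*(e[1]-e[0])[::-1]))%360)
# cradle foot
g=lambda x,y:(155+(x)/6-.4,180+(y)/6-.4)
F=[onz(t,*g(*p),10)[:2] for p in((640-500,48),(800-500,132),(727-500,268),(568-500,182))]
F=np.array(F); print("cradle",F.mean(0),[np.hypot(*(F[i]-F[i-1])) for i in range(4)],[np.degrees(np.arctan2(*(F[i]-F[i-1])[::-1])) for i in range(4)])
E
python3 m.py
```

```text
centre [ 545.63490568 -258.83651785] 212 1.3128976854949777
gap az [np.float64(122.36671252515512), np.float64(119.29724551656578), np.float64(221.9941958234447), np.float64(221.1064182215509)] [np.float64(71.18463348871116), np.float64(134.04231757735357), np.float64(61.93289252391652), np.float64(135.86433261162247)]
[356.39053254 178.16568047] [348 170  19  17 169]
((14.849242210388184, 12.020814895629883), 45.0)
axis at172 px [357.82895506 176.43375991] at130 [354.46095904 179.93623653]
plate edge az 229.1076592867438
plate edge az 225.9114377132504
cradle [486.04135396 209.10712794] [np.float64(74.03668451213689), np.float64(89.61919156577255), np.float64(74.52356758586556), np.float64(88.98581408815842)] [np.float64(-25.44909281071292), np.float64(-116.54104203444142), np.float64(154.05569617273503), np.float64(63.13940976124306)]
```

>>> carry_out --moves '[{"tx":0.131,"ty":-0.064,"fingers":0.6},{"tx":0.131,"ty":-0.064,"fingers":0.6},{"tx":0.131,"ty":-0.064,"fingers":0.6},{"tx":0.131,"ty":-0.064,"fingers":0.6},{"tx":0.131,"ty":-0.064,"fingers":0.6},{"tx":0.131,"ty":-0.064,"fingers":0.6},{"tx":0.131,"ty":-0.064,"fingers":0.6},{"tx":0.131,"ty":-0.064,"fingers":0.6},{"tx":0.131,"ty":-0.064,"fingers":0.6},{"tx":0.131,"ty":-0.064,"fingers":0.6},{"twist":-0.045,"fingers":0.6},{"twist":-0.045,"fingers":0.6}]'

```text
validation failed for argument at $.mo...
```

```bash
python3 - <<'E'
from h import *
import pickle
s=ctrl.read_state(); print(s["clock"],s["eef_pos"],s["tool_rot"],s["width"],s["force"],s["qpos"],ctrl.tips_ahead)
im=get("wrist"); pickle.dump(im,open("w1.pkl","wb")); c=im["color"].copy()
print(im["fovy"],np.round(im["world_from_camera"],3).tolist())
cv2.circle(c,tuple(int(v) for v in proj(im,[545.6,-258.8,172])),4,(0,0,255),1)
cv2.imwrite("pics/w1.png",c)
E
```

```text
0.1 [ 263.59147812 -593.57561536  241.48560763] [-3.13990043e+00  2.84895488e-06  4.17863724e-01] 85.386497653506 [-0.0946133  -0.34427649  0.12743748] [ 1.08715393  0.62925788  0.03841581  1.51824342 -0.02699627  0.9963005
 -0.02000468] 11.0
58.9534318250331 [[0.407, 0.874, 0.266, 331.26], [-0.914, 0.39, 0.116, -564.801], [-0.002, -0.29, 0.957, 373.064], [0.0, 0.0, 0.0, 1.0]]
```

View pics/w1.png

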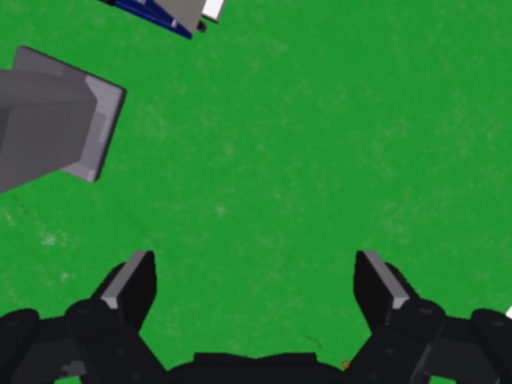

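The call was refused and the arm has not moved; the wrist picture shows only the floor and the fingers. I'll retry with all fields filled in.

>>> carry_out --moves '[{"tx":0.131,"ty":-0.064,"tz":0,"twist":0,"fingers":0.6},{"tx":0.131,"ty":-0.064,"tz":0,"twist":0,"fingers":0.6},{"tx":0.131,"ty":-0.064,"tz":0,"twist":0,"fingers":0.6},{"tx":0.131,"ty":-0.064,"tz":0,"twist":0,"fingers":0.6},{"tx":0.131,"ty":-0.064,"tz":0,"twist":0,"fingers":0.6},{"tx":0.131,"ty":-0.064,"tz":0,"twist":0,"fingers":0.6},{"tx":0.131,"ty":-0.064,"tz":0,"twist":0,"fingers":0.6},{"tx":0.131,"ty":-0.064,"tz":0,"twist":0,"fingers":0.6},{"tx":0.131,"ty":-0.064,"tz":0,"twist":0,"fingers":0.6},{"tx":0.131,"ty":-0.064,"tz":0,"twist":0,"fingers":0.6},{"tx":0,"ty":0,"tz":0,"twist":-0.045,"fingers":0.6},{"tx":0,"ty":0,"tz":0,"twist":-0.045,"fingers":0.6}]'

```text
clock: 1.65
eef_pos: [545.3, -258.2, 241.9]
tool_rot: [-3.141, 0.0, 0.707]
force: [0.4, 0.1, -0.1]
width: 51.2
gripper_force: 0.0
```

```bash
python3 - <<'E'
from h import *
import pickle
s=ctrl.read_state(); print(s["qpos"])
im=get("wrist"); pickle.dump(im,open("w1.pkl","wb")); c=im["color"].copy()
print(np.round(im["world_from_camera"],3).tolist())
cv2.circle(c,tuple(int(v) for v in proj(im,[545.6,-258.8,172])),4,(0,0,255),1)
cv2.imwrite("pics/w2.png",c)
E
```

```text
[ 0.42587773  0.56040355 -0.04800203  1.65234698  0.0319764   0.93042703
 -0.49768931]
[[0.651, 0.727, 0.221, 601.763], [-0.759, 0.623, 0.187, -211.226], [-0.002, -0.29, 0.957, 373.449], [0.0, 0.0, 0.0, 1.0]]
```

View pics/w2.png

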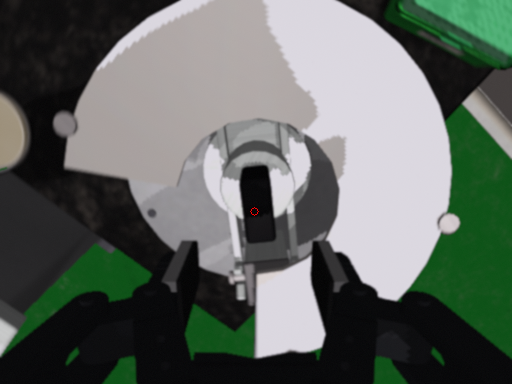

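The knob's black bar runs from about (254,166) to (260,242) in the wrist view, and my axis estimate projects to (254,211), close to its middle. I'll refine from this view.

```bash
cat > k.py <<'E'
from h import *
def knob(im):
    c=im["color"]; k=(c.max(2)<70).astype(np.uint8); k[:150]=0;k[250:]=0;k[:,:225]=0;k[:,290:]=0
    n,l,st,ce=cv2.connectedComponentsWithStats(k); i=1+st[1:,4].argmax()
    kc=max(cv2.findContours((l==i).astype(np.uint8),0,1)[0],key=cv2.contourArea)
    b=cv2.boxPoints(cv2.minAreaRect(kc)); print(np.round(b,1).tolist())
    W=np.array([onz(im,*p,172)[:2] for p in b])
    for i in range(4):
        d=W[i]-W[i-1]; print("edge",np.hypot(*d).round(1),np.degrees(np.arctan2(d[1],d[0])).round(1))
    print("centre",W.mean(0))
E
python3 - <<'E'
from k import *
import pickle
knob(pickle.load(open("w1.pkl","rb")))
E
```

```text
[[238.1999969482422, 166.5], [281.8999938964844, 162.8000030517578], [289.20001220703125, 248.60000610351562], [245.5, 252.39999389648438]]
edge 57.6 44.5
edge 26.5 -44.4
edge 57.4 -133.3
edge 28.7 136.0
centre [ 550.5339058  -262.25110768]
```

```bash
sed -i 's/def knob(im):/def knob(im,T=30):/;s/<70/<T/' k.py; python3 - <<'E'
from k import *
import pickle
im=pickle.load(open("w1.pkl","rb"))
for T in(20,30,40): print(T);knob(im,T)
W=np.array([onz(im,*p,172)[:2] for p in((241,167),(268,166),(275,242),(247,243))]);print("eye",W.mean(0),W)
E
```

```text
20
[[238.89999389648438, 168.3000030517578], [266.8999938964844, 165.1999969482422], [275.0, 237.8000030517578], [247.0, 240.89999389648438]]
edge 48.3 46.0
edge 17.1 -42.9
edge 48.2 -132.6
edge 18.2 137.5
centre [ 550.31710931 -256.85806924]
30
[[238.60000610351562, 167.89999389648438], [267.70001220703125, 164.8000030517578], [275.79998779296875, 239.6999969482422], [246.6999969482422, 242.89999389648438]]
edge 50.0 45.9
edge 17.7 -43.1
edge 49.8 -132.7
edge 19.0 137.4
centre [ 550.00329242 -257.3449047 ]
40
[[238.6999969482422, 167.60000610351562], [268.70001220703125, 164.60000610351562], [276.20001220703125, 240.3000030517578], [246.1999969482422, 243.3000030517578]]
edge 50.4 45.4
edge 18.3 -43.6
edge 50.3 -133.1
edge 19.6 136.9
centre [ 550.01387074 -257.52551354]
eye [ 549.85695684 -257.9101024 ] [[ 562.06749887 -233.905497  ]
 [ 573.18493202 -245.92480211]
 [ 538.27621218 -282.57782   ]
 [ 525.89918429 -269.2322905 ]]
```

>>> carry_out --moves '[{"tx":0,"ty":0,"tz":0,"twist":-0.033,"fingers":0.6},{"tx":0.001,"ty":0.006,"tz":0.1,"twist":0,"fingers":0.6},{"tx":0,"ty":0,"tz":0.1,"twist":0,"fingers":0.6},{"tx":0,"ty":0,"tz":0.105,"twist":0,"fingers":0.6},{"tx":0,"ty":0,"tz":0,"twist":0,"fingers":0},{"tx":0,"ty":0,"tz":0,"twist":0,"fingers":0},{"tx":0,"ty":0,"tz":0,"twist":0,"fingers":0},{"tx":0,"ty":0,"tz":0,"twist":0,"fingers":0}]'

```text
clock: 2.7
eef_pos: [546.2, -259.9, 151.4]
tool_rot: [-3.141, 0.0, 0.804]
force: [-3.3, 1.3, -2.0]
width: 19.1
gripper_force: 62.6
```

>>> carry_out --moves '[{"tx":0,"ty":0,"tz":0,"twist":0.014,"fingers":0},{"tx":0,"ty":0,"tz":0,"twist":0.028,"fingers":0},{"tx":0,"ty":0,"tz":0,"twist":0.028,"fingers":0},{"tx":0,"ty":0,"tz":0,"twist":0.028,"fingers":0},{"tx":0,"ty":0,"tz":0,"twist":0.028,"fingers":0},{"tx":0,"ty":0,"tz":0,"twist":0.028,"fingers":0},{"tx":0,"ty":0,"tz":0,"twist":0.028,"fingers":0},{"tx":0,"ty":0,"tz":0,"twist":0.028,"fingers":0},{"tx":0,"ty":0,"tz":0,"twist":0.028,"fingers":0},{"tx":0,"ty":0,"tz":0,"twist":0.028,"fingers":0},{"tx":0,"ty":0,"tz":0,"twist":0.028,"fingers":0},{"tx":0,"ty":0,"tz":0,"twist":0.014,"fingers":0}]'

```text
clock: 4.2
eef_pos: [546.1, -259.7, 151.3]
tool_rot: [-3.141, 0.001, -0.166]
force: [-3.7, 4.0, 1.9]
width: 19.0
gripper_force: 63.3
```

```bash
python3 - <<'E'
from h import *
s=ctrl.read_state(); print(s["torque"],s["force"],s["tool_rot"],s["eef_pos"])
im=get("top"); c=im["color"]
cv2.imwrite("pics/t2.png",cv2.resize(c[120:245,290:415],(600,600),interpolation=cv2.INTER_CUBIC))
import pickle; pickle.dump(im,open("t2.pkl","wb"))
E
```

```text
[ 0.37506604  0.96442979 -0.12121028] [-3.74923266  4.03875871  1.92276392] [-3.14105405e+00  9.12556603e-04 -1.65875351e-01] [ 546.11863517 -259.71738726  151.34718083]
```

>>> carry_out --moves '[{"tx":0,"ty":0,"tz":0,"twist":0,"fingers":0.5},{"tx":0,"ty":0,"tz":0,"twist":0,"fingers":0.5},{"tx":0,"ty":0,"tz":0,"twist":0,"fingers":0.5},{"tx":0,"ty":0,"tz":-0.1,"twist":0,"fingers":0.5},{"tx":0,"ty":0,"tz":-0.1,"twist":0,"fingers":0.5},{"tx":0,"ty":0,"tz":-0.1,"twist":0,"fingers":0.5},{"tx":-0.1,"ty":0,"tz":0,"twist":0,"fingers":0.5},{"tx":-0.1,"ty":0,"tz":0,"twist":0,"fingers":0.5},{"tx":-0.117,"ty":0,"tz":0,"twist":0,"fingers":0.5},{"tx":0,"ty":0,"tz":0,"twist":0,"fingers":0.5}]'

```text
clock: 5.5
eef_pos: [450.4, -244.8, 241.2]
tool_rot: [-3.141, 0.001, -0.165]
force: [0.8, 0.5, 0.7]
width: 42.8
gripper_force: 0.0
```

```bash
python3 - <<'E'
from h import *
import pickle
s=ctrl.read_state(); print(s["eef_pos"],s["tool_rot"],s["qpos"])
im=get("wrist"); pickle.dump(im,open("w3.pkl","wb")); c=im["color"].copy()
a=np.radians(170.7); st=np.array([546,-259.2])+95*np.array([np.cos(a),np.sin(a)]); print(st)
cv2.circle(c,tuple(int(v) for v in proj(im,[*st,137])),3,(0,0,255),1)
cv2.imwrite("pics/w3.png",c)
E
```

```text
[ 450.43907465 -244.78834024  241.21102451] [-3.14132739e+00  9.67506112e-04 -1.65440501e-01] [ 0.26918534  0.44429674  0.24793918  1.90144875 -0.14550011  0.81409291
 -1.14197157]
[ 452.24870694 -243.847637  ]
```

View pics/w3.png

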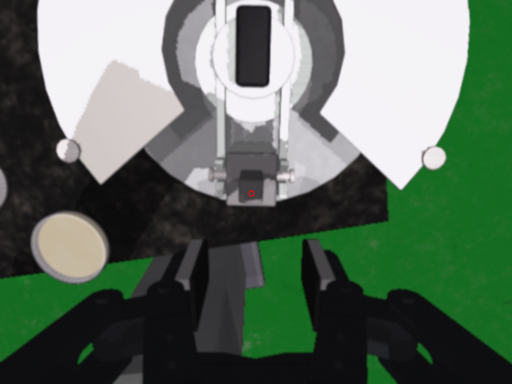

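Wrist view: the bucket stands in the middle of the gap, with its post near (251,187) on the line with the knob (254,45). The gap corners at (100,184) and (402,189) are symmetric about it. Next I'll refine the post centre and the detent angle.

```bash
python3 - <<'E'
from h import *
import pickle
im=pickle.load(open("w3.pkl","rb")); g=cv2.cvtColor(im["color"],cv2.COLOR_BGR2GRAY)
print(g[148:212:2,246:256:3].mean(1).round().astype(int).tolist())
print(g[188:198,220:282:2].mean(0).round().astype(int).tolist())
print(g[174:178,220:282:2].mean(0).round().astype(int).tolist())
# guard corners & pin heads
L=[onz(im,*p,150)[:2] for p in((185,110),(100,184),(322,110),(402,189))]; print(np.round(L,1).tolist())
H=[onz(im,*p,85)[:2] for p in((214,174),(290,174))]; print(np.round(H,1).tolist(),np.mean(H,0))
K=[onz(im,*p,172)[:2] for p in((255,6),(252,86))]; d=K[0]-K[1];print("knob az",np.degrees(np.arctan2(d[1],d[0])),np.mean(K,0))
for p in((251,178),(251,206),(238,192),(263,192)): print(p,onz(im,*p,137)[:2])
E
```

```text
[96, 94, 78, 82, 90, 89, 89, 89, 88, 88, 85, 58, 45, 45, 46, 46, 54, 64, 66, 65, 65, 65, 65, 65, 64, 67, 106, 132, 125, 55, 25, 25]
[144, 139, 124, 94, 89, 102, 116, 127, 137, 107, 67, 68, 66, 64, 64, 65, 65, 64, 64, 65, 63, 82, 149, 158, 159, 160, 160, 147, 116, 134, 208]
[155, 155, 156, 115, 89, 89, 87, 87, 87, 82, 55, 46, 46, 46, 46, 46, 46, 45, 45, 45, 44, 49, 64, 67, 69, 70, 70, 70, 109, 189, 203]
[[518.7, -211.6], [480.2, -142.4], [504.3, -298.4], [442.5, -347.7]]
[[459.6, -211.2], [448.8, -276.6]] [ 454.20849418 -243.90034355]
knob az -11.724809308623996 [ 546.38919828 -260.90008383]
(251, 178) [ 463.93326349 -245.23204092]
(251, 206) [ 443.01492592 -241.69683052]
(238, 192) [ 455.14571898 -234.18640578]
(263, 192) [ 452.18303762 -252.07013573]
```

>>> carry_out --moves '[{"tx":0.01,"ty":-0.006,"tz":0.1,"twist":0,"fingers":0.5},{"tx":0,"ty":0,"tz":0.1,"twist":0,"fingers":0.5},{"tx":0,"ty":0,"tz":0.1,"twist":0,"fingers":0.5},{"tx":0,"ty":0,"tz":0.05,"twist":0,"fingers":0.5},{"tx":0,"ty":0,"tz":0.055,"twist":0,"fingers":0.5},{"tx":0,"ty":0,"tz":0,"twist":0,"fingers":0.5}]'

```text
clock: 6.3
eef_pos: [456.3, -243.4, 118.7]
tool_rot: [-3.141, 0.001, -0.163]
force: [0.6, -0.1, 0.0]
width: 42.8
gripper_force: 0.0
```

```bash
python3 - <<'E'
from h import *
im=get("wrist"); c=im["color"]
cv2.imwrite("pics/w4.png",c)
E
```

```text
(no output)
```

View pics/w4.png

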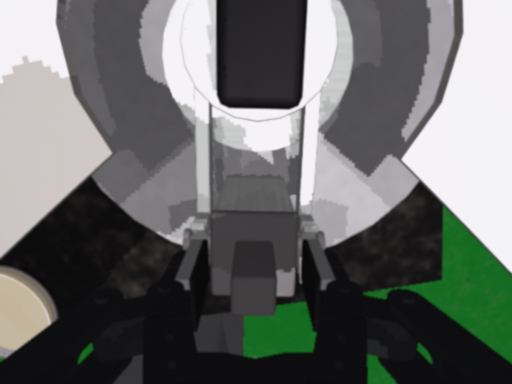

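The post (columns 232–275) is centred between the fingers (207 and 302). Closing now.

>>> carry_out --moves '[{"tx":0,"ty":0,"tz":0,"twist":0,"fingers":0},{"tx":0,"ty":0,"tz":0,"twist":0,"fingers":0},{"tx":0,"ty":0,"tz":0,"twist":0,"fingers":0},{"tx":0,"ty":0,"tz":0,"twist":0,"fingers":0}]'

```text
clock: 6.85
eef_pos: [456.9, -243.5, 120.2]
tool_rot: [3.141, -0.002, -0.163]
force: [-0.1, 0.3, 6.9]
width: 16.8
gripper_force: 60.2
```

>>> carry_out --moves '[{"tx":0,"ty":0,"tz":-0.015,"twist":0,"fingers":0},{"tx":0,"ty":0,"tz":-0.02,"twist":0,"fingers":0},{"tx":0,"ty":0,"tz":-0.025,"twist":0,"fingers":0},{"tx":0,"ty":0,"tz":-0.03,"twist":0,"fingers":0},{"tx":0,"ty":0,"tz":-0.03,"twist":0,"fingers":0}]'

```text
clock: 7.48
eef_pos: [455.8, -243.4, 156.0]
tool_rot: [3.142, 0.0, -0.164]
force: [0.2, 0.2, -2.1]
width: 17.0
gripper_force: 59.1
```

```bash
python3 - <<'E'
from h import *
im=get("wrist"); s=get("scene")
o=np.hstack([cv2.resize(im["color"],(400,300)),cv2.resize(s["color"][150:285,270:450],(400,300))])
cv2.imwrite("pics/w5.png",o)
E
```

```text
(no output)
```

View pics/w5.png

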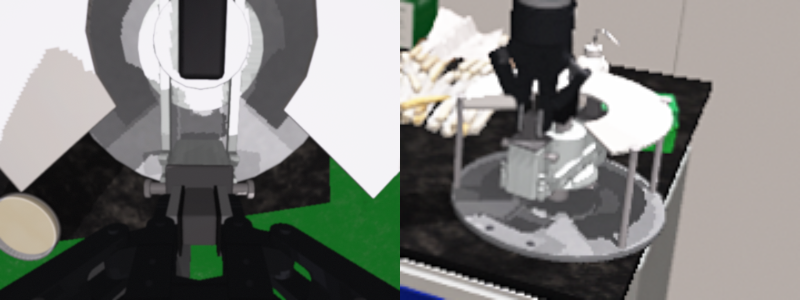

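>>> carry_out --moves '[{"tx":0,"ty":0,"tz":-0.05,"twist":0,"fingers":0},{"tx":0,"ty":0,"tz":-0.09,"twist":0,"fingers":0},{"tx":0,"ty":0,"tz":-0.11,"twist":0,"fingers":0},{"tx":0,"ty":0,"tz":-0.11,"twist":0,"fingers":0},{"tx":0,"ty":0,"tz":-0.06,"twist":0,"fingers":0},{"tx":0,"ty":0,"tz":0,"twist":0,"fingers":0}]'

```text
clock: 8.32
eef_pos: [456.7, -243.9, 283.1]
tool_rot: [3.141, -0.003, -0.163]
force: [-0.2, -0.1, -2.3]
width: 16.8
gripper_force: 59.3
```

>>> carry_out --moves '[{"tx":-0.0055,"ty":-0.06,"tz":0,"twist":0,"fingers":0},{"tx":-0.011,"ty":-0.12,"tz":0,"twist":0,"fingers":0},{"tx":-0.0132,"ty":-0.145,"tz":0,"twist":0,"fingers":0},{"tx":-0.0132,"ty":-0.145,"tz":0,"twist":0,"fingers":0},{"tx":-0.0132,"ty":-0.145,"tz":0,"twist":0,"fingers":0},{"tx":-0.0132,"ty":-0.145,"tz":0,"twist":0,"fingers":0},{"tx":-0.0132,"ty":-0.145,"tz":0,"twist":0,"fingers":0},{"tx":-0.0132,"ty":-0.145,"tz":0,"twist":0,"fingers":0},{"tx":-0.0132,"ty":-0.145,"tz":0,"twist":0,"fingers":0},{"tx":-0.0132,"ty":-0.145,"tz":0,"twist":0,"fingers":0},{"tx":-0.0091,"ty":-0.1,"tz":0,"twist":0,"fingers":0},{"tx":-0.0055,"ty":-0.061,"tz":0,"twist":0,"fingers":0}]'

```text
clock: 9.82
eef_pos: [487.0, 210.1, 280.1]
tool_rot: [3.141, 0.003, -0.16]
force: [-0.2, -0.5, -2.6]
width: 17.2
gripper_force: 59.2
```

>>> carry_out --moves '[{"tx":0,"ty":0,"tz":0,"twist":0.031,"fingers":0},{"tx":0,"ty":0,"tz":0,"twist":0.031,"fingers":0},{"tx":0,"ty":0,"tz":0,"twist":0.031,"fingers":0},{"tx":0,"ty":0,"tz":0,"twist":0,"fingers":0},{"tx":0,"ty":0,"tz":0,"twist":0,"fingers":0}]'

```text
clock: 10.45
eef_pos: [488.4, 207.4, 281.0]
tool_rot: [3.141, 0.001, -0.454]
force: [0.0, -1.6, -2.0]
width: 16.9
gripper_force: 59.2
```

```bash
python3 - <<'E'
from h import *
import pickle
im=get("wrist"); pickle.dump(im,open("w6.pkl","wb")); cv2.imwrite("pics/w6.png",im["color"])
print(np.round(im["world_from_camera"],3).tolist())
E
```

```text
[[-0.438, 0.86, 0.262, 554.983], [-0.899, -0.419, -0.126, 174.255], [0.001, -0.29, 0.957, 412.549], [0.0, 0.0, 0.0, 1.0]]
```

View pics/w6.png

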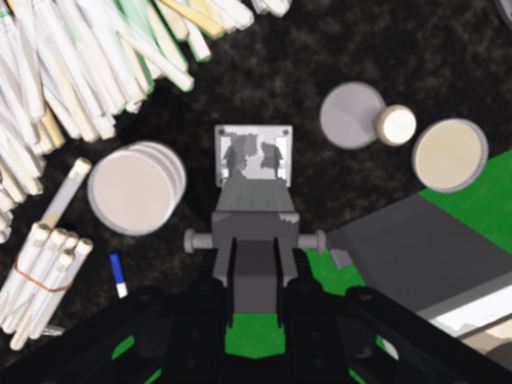

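The cradle foot's corners show at about (216,126), (292,126), (291,187) and (216,187), and the carried bucket's pin heads at (197,241) and (314,241).

```bash
python3 - <<'E'
from h import *
import pickle
im=pickle.load(open("w6.pkl","rb")); c=im["color"]; g=cv2.cvtColor(c,cv2.COLOR_BGR2GRAY)
C=np.array([onz(im,*p,10)[:2] for p in((216,126),(292,126),(291.5,187),(216.5,187))])
print(C.round(1).tolist(),"centre",C.mean(0)); 
for i in range(4):
    d=C[i]-C[i-1]; print(np.hypot(*d).round(1),np.degrees(np.arctan2(d[1],d[0])).round(1))
H=np.array([onz(im,*p,246)[:2] for p in((197,241),(314,241))]);d=H[0]-H[1]; print("pins",H.round(1).tolist(),H.mean(0),np.hypot(*d),np.degrees(np.arctan2(d[1],d[0])))
m=cv2.resize(c[110:200,200:310],(770,630)[:2] if 0 else (700,572),interpolation=cv2.INTER_CUBIC); cv2.imwrite("pics/w6c.png",m)
print(g[155,206:224].tolist(),g[155,284:302].tolist()); print(g[118:134,255].tolist(),g[180:196,219].tolist(),g[180:196,289].tolist())
E
```

```text
[[538.1, 232.5], [499.0, 152.4], [431.4, 183.5], [471.9, 266.6]] centre [485.09067845 208.74430097]
74.4 -27.3
89.1 -116.0
74.4 155.3
92.5 64.0
pins [[498.5, 236.0], [471.0, 179.5]] [484.7449562  207.76689743] 62.89194461718372 64.01397951186854
[15, 15, 15, 14, 15, 15, 14, 16, 33, 70, 110, 131, 139, 141, 166, 204, 218, 197] [249, 244, 231, 221, 218, 209, 176, 113, 57, 38, 36, 35, 34, 33, 31, 30, 29, 29]
[22, 23, 21, 22, 21, 28, 64, 124, 175, 209, 227, 229, 229, 229, 230, 219] [90, 84, 88, 98, 105, 101, 81, 44, 15, 10, 11, 13, 17, 23, 29, 39] [166, 165, 163, 163, 164, 154, 114, 59, 27, 26, 31, 36, 45, 56, 67, 77]
```

View pics/w6c.png

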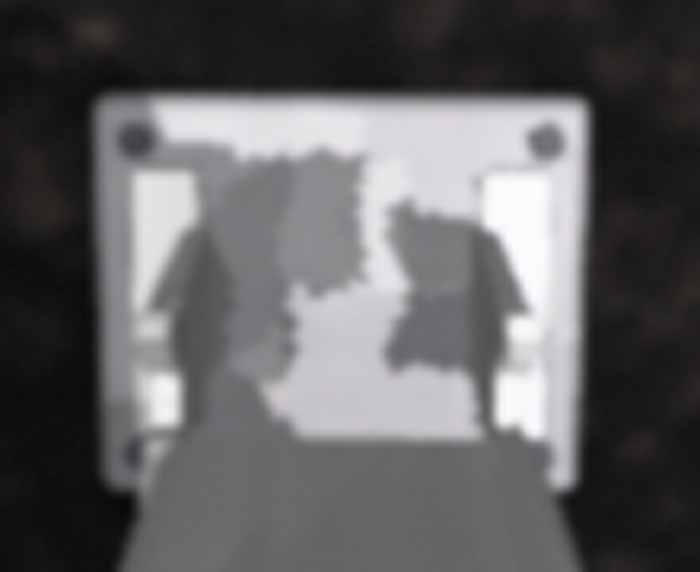

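>>> carry_out --moves '[{"tx":0.001,"ty":-0.0045,"tz":0.04,"twist":0,"fingers":0},{"tx":0,"ty":0,"tz":0.08,"twist":0,"fingers":0},{"tx":0,"ty":0,"tz":0.1,"twist":0,"fingers":0},{"tx":0,"ty":0,"tz":0.1,"twist":0,"fingers":0},{"tx":0,"ty":0,"tz":0.06,"twist":0,"fingers":0},{"tx":0,"ty":0,"tz":0.04,"twist":0,"fingers":0},{"tx":0,"ty":0,"tz":0.02,"twist":0,"fingers":0},{"tx":0,"ty":0,"tz":0,"twist":0,"fingers":0}]'

```text
clock: 11.5
eef_pos: [489.7, 208.7, 149.2]
tool_rot: [3.142, 0.0, -0.456]
force: [0.1, -0.7, -2.6]
width: 17.0
gripper_force: 59.1
```

```bash
python3 - <<'E'
from h import *
import pickle
s=ctrl.read_state(); print(s["force"],s["torque"],s["eef_pos"])
im=get("wrist"); pickle.dump(im,open("w7.pkl","wb")); c=im["color"]; g=cv2.cvtColor(c,cv2.COLOR_BGR2GRAY)
f=lambda p:proj(im,p).round(1)
a=np.radians(64); 
for y in(-35,35,-27,27):
  for z in(90,112): print(y,z,f([485.6+y*np.cos(a),209+y*np.sin(a),z]))
for r in range(196,262,4): print(r,g[r,150:362:5].tolist())
E
```

```text
[ 0.05604805 -0.7088033  -2.62504182] [-0.05345593 -0.01526646 -0.00398897] [489.7153652  208.66407703 149.24347529]
-35 90 [313.6 224.6]
-35 112 [320.3 239.9]
35 90 [198.1 224.7]
35 112 [191.7 240. ]
-27 90 [300.4 224.6]
-27 112 [305.6 240. ]
27 90 [211.2 224.7]
27 112 [206.3 240. ]
196 [135, 52, 22, 27, 25, 24, 21, 20, 25, 14, 49, 113, 112, 97, 96, 110, 111, 113, 105, 108, 104, 105, 106, 103, 105, 106, 107, 108, 93, 99, 113, 206, 43, 25, 27, 27, 25, 28, 30, 28, 28, 29, 33]
200 [203, 84, 20, 22, 21, 19, 19, 20, 20, 12, 44, 112, 122, 91, 103, 109, 112, 108, 103, 106, 104, 106, 107, 106, 104, 105, 108, 107, 101, 95, 116, 200, 41, 24, 25, 23, 24, 29, 27, 28, 28, 29, 28]
204 [230, 118, 19, 16, 15, 16, 16, 17, 13, 12, 41, 126, 133, 88, 104, 106, 109, 106, 104, 106, 104, 106, 105, 106, 105, 105, 110, 105, 111, 90, 122, 165, 35, 22, 23, 24, 28, 36, 28, 28, 26, 27, 28]
208 [217, 143, 32, 15, 17, 16, 15, 14, 16, 12, 38, 172, 144, 93, 101, 107, 107, 105, 104, 106, 104, 106, 106, 107, 105, 105, 110, 105, 108, 92, 136, 147, 32, 26, 24, 27, 36, 39, 31, 28, 27, 26, 31]
212 [197, 174, 46, 14, 16, 
[... 1655 characters left out ...]
28, 16, 15, 14, 15, 105, 127, 68, 67, 130, 68, 39, 79, 80, 59, 17, 51, 50, 52, 49, 52, 51, 50, 15, 72, 81, 76, 38, 65, 113, 91, 94, 114, 72, 22, 22, 22, 22, 24, 25, 32]
252 [36, 33, 31, 21, 14, 14, 15, 44, 82, 18, 20, 56, 16, 16, 80, 80, 47, 22, 51, 50, 50, 50, 51, 51, 52, 15, 66, 80, 80, 16, 16, 90, 25, 50, 118, 47, 23, 22, 24, 22, 22, 24, 42]
256 [32, 32, 30, 24, 15, 14, 15, 15, 17, 17, 16, 16, 16, 23, 80, 80, 32, 27, 50, 50, 51, 51, 51, 51, 50, 19, 46, 79, 80, 17, 17, 16, 21, 31, 41, 37, 24, 26, 25, 23, 25, 26, 30]
260 [32, 29, 34, 29, 23, 15, 15, 14, 18, 18, 18, 18, 20, 41, 80, 80, 22, 35, 51, 51, 51, 50, 51, 51, 50, 26, 32, 80, 80, 27, 18, 18, 25, 26, 28, 30, 24, 28, 26, 24, 28, 22, 24]
```

>>> carry_out --moves '[{"tx":0,"ty":0,"tz":0.015,"twist":0,"fingers":0},{"tx":0,"ty":0,"tz":0.015,"twist":0,"fingers":0},{"tx":0,"ty":0,"tz":0.015,"twist":0,"fingers":0},{"tx":0,"ty":0,"tz":0.01,"twist":0,"fingers":0},{"tx":0,"ty":0,"tz":0,"twist":0,"fingers":0}]'

```text
clock: 12.18
eef_pos: [489.5, 208.5, 132.5]
tool_rot: [3.141, 0.0, -0.456]
force: [-0.1, -0.0, -2.8]
width: 17.1
gripper_force: 59.2
```

>>> carry_out --moves '[{"tx":0,"ty":0,"tz":0.01,"twist":0,"fingers":0},{"tx":0,"ty":0,"tz":0.01,"twist":0,"fingers":0},{"tx":0,"ty":0,"tz":0.005,"twist":0,"fingers":0},{"tx":0,"ty":0,"tz":0,"twist":0,"fingers":0}]'

```text
clock: 12.68
eef_pos: [489.6, 208.6, 125.4]
tool_rot: [3.142, 0.0, -0.456]
force: [-1.0, -0.6, -0.0]
width: 16.6
gripper_force: 59.6
```

>>> carry_out --moves '[{"tx":0,"ty":0,"tz":0,"twist":0,"fingers":0.3},{"tx":0,"ty":0,"tz":0,"twist":0,"fingers":0.5},{"tx":0,"ty":0,"tz":0,"twist":0,"fingers":0.5},{"tx":0,"ty":0,"tz":0,"twist":0,"fingers":0.5},{"tx":0,"ty":0,"tz":-0.03,"twist":0,"fingers":0.5},{"tx":0,"ty":0,"tz":-0.08,"twist":0,"fingers":0.5},{"tx":0,"ty":0,"tz":-0.12,"twist":0,"fingers":0.5},{"tx":0,"ty":0,"tz":-0.12,"twist":0,"fingers":0.5},{"tx":0,"ty":0,"tz":-0.1,"twist":0,"fingers":0.5},{"tx":0,"ty":0,"tz":0,"twist":0,"fingers":0.5}]'

```text
clock: 13.92
eef_pos: [491.1, 209.2, 263.1]
tool_rot: [-3.137, -0.003, -0.456]
force: [0.6, -0.3, -1.0]
width: 42.7
gripper_force: 0.0
```

```bash
python3 - <<'E'
from h import *
im=get("wrist"); g=cv2.cvtColor(im["color"],cv2.COLOR_BGR2GRAY)
f=lambda p:proj(im,p).round(1)
a=np.radians(64); u=np.array([np.cos(a),np.sin(a)]); c=np.array([485.4,208.9])
for y in(-37,37): print("head end",f([*(c+y*u),90]))
print("post top",f([*c,142])); 
P=f([*c,142]).astype(int); 
print(g[P[1]-28:P[1]+30:3,P[0]-30:P[0]+31:3])
h=f([*c,90]).astype(int); print(h); print(g[h[1]-14:h[1]+16:2,h[0]-54:h[0]+55:3])
E
```

```text
head end [297.6 179.7]
head end [217.8 179.7]
post top [257.9 196.4]
[[200 101  82 116 117 117 117 116 116 107 104 101 105 107 107 111 107 112
   78 105 245]
 [156  97  81 114 117 116 116 116 114  95  93  83  76  81  76  82  89  90
   74 107 219]
 [151 112  84 115 116 115 115 103  77  68  68  68  69  71  73  74  86  88
   75 132 209]
 [156 154 125 114 116 114 109  56  49  48  48  49  47  50  72  74  88  88
  117 171 179]
 [181 181 145 114 114  94  86  50  49  49  48  49  48  49  70  75  87  87
  181 240 239]
 [144 137  98 102 103  91  84  50  50  50  49  50  49  49  65  74  95  91
  155 212 215]
 [126 102  80  89  90  89  83  76  77  79  78  78  79  77 100 108 160 167
  107 119 150]
 [152 113  87  88  90  89  83  86  91  91  90  90  89  85 131 161 173 172
  148 162 223]
 [152 109  83  88  88  88  83  86  90  88  89  89  88  85 143 174 175 170
  152 158 224]
 [154  97  41  87  88  88  82  84  89  89  88  88  88 124 155 173 173 169
   58 146 225]
 [160  78  41  88  89  89  83  86  90  89  88  93 131 159 156 171 172 167
   49 136 236]
 [ 71  32  41  87  89  90  81  85  88 111 140 165 16
[... 2385 characters left out ...]
  65  66  66  63  76  86 137 146 112 126 136 145 157 195  33  26  36  33
   25]
 [ 15  13  15  15  11  56  92  83 154 112  82  88  89  89  84  84  88  88
   88  86  86  84 122 132 172 173 120 144 198 119 165 107  23  29  34  31
   24]
 [ 17  16  14  16  14  55 100  87 152 113  87  88  90  89  83  86  91  91
   90  90  89  85 131 161 173 172 148 162 223 136 188  62  22  25  27  27
   24]
 [ 19  16  15  16  13  44 102 110 152 113  92  87  89  89  83  87  91  90
   89  88  89  85 138 172 174 171 163 159 224 181 190  50  22  24  22  23
   25]
 [ 21  18  13  16  14  18  49  92 153 106  63  88  89  88  83  86  90  89
   89  88  87  92 149 174 174 169 121 154 224 168 123  29  22  21  21  26
   29]]
```

```bash
python3 -c "
from h import *
print(job.finish_job())"
```

```text
the job is handed in; nothing more can be done
None
```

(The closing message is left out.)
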